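# Load an oil sample vial and flip the spring guard shut

### The job

Lower the tall slender amber vial upright into the round well of the sample station, gently, until you feel it rest on the well's floor (the floor is set to a different depth each day and cannot be seen), and only then let go, so that it never drops inside the well, not even by a few millimetres, and is never pressed hard. Then push the open spring-hinged guard over with light force, past its snap point, so that it springs shut over the vial. Leave the other things on the bench where they are.

Things in the scene. Friction and masses are not known exactly. Their poses are not given: they have to be found in the camera images.
- vial_mid (a point): Centre (half-way up) of the loose tall vial: amber glass cylinder 28 mm in diameter, white cap 29 mm in diameter over the top 17 mm, 95 mm tall in all, about 90 g, standing upright on the bench; z axis up along the vial. Its neighbours are shorter and wider.
- station: Fixed sample station; origin on the bench under the well's axis, z up, x from the well to the hinge tower (away from the robot, within 0.3 rad). Grey base plate 200 x 110 x 6 mm, x -65 to 135 mm; aluminium well block 80 x 80 mm round the origin, 65 mm high; white tower x 65 to 91 mm, 104 mm wide, 147 mm high. Keep finger force on it and on its guard under 15 N, vial force on it under 15 N.
- well_mouth (a point): Centre of the bore at the block's top, 65 mm above the bench; axes as the station's. Bore 32 mm in diameter, mouth chamfered 3 mm. Its rubber floor's height is not reported: the standing vial's underside ends 10 to 34 mm above the bench (40 to 64 mm of the vial stay above the block). The rubber gives 2.5 N per mm for 1.5 mm, then is rigid. In the well the vial must stay under 0.1 m/s.
- hinge (a point): Middle of the guard's hinge axis, 75 mm behind the bore's axis (station +x) and 135 mm above the bench; the axis runs along station y. Axes as the station's.
- guard_edge (a point): Middle of the guard's free edge. The guard is a black-framed clear plate 115 mm long from hinge axis to this edge, 74 mm wide, 5 mm thick (point at mid-thickness). Open, it leans back from the well, edge 105 mm above and 48 mm behind the hinge; shut, it lies level over the vial. Push it from behind (station +x side) with shut fingers, first to station -x, then forward and down its arc.
- guard (a joint): Guard angle in rad: 2.0 = open stop (start), 0 = shut stop (level, over the well). Its over-centre spring drives it to the open stop above the snap point and to the shut stop below it. The snap point lies between 0.7 and 0.95 rad, with the guard's hidden mass. A square push 90 mm from the hinge takes 6 to 8 N at the open stop, falling to nothing at the snap point.
- jar_a_mid (a point): Bystander: centre of a short wide amber jar, 48 mm in diameter, 50 mm tall. Leave alone.
- jar_b_mid (a point): Bystander: centre of a short amber jar, 40 mm in diameter, 60 mm tall. Leave alone.
- jug_a: Bystander: silver jug 55 x 95 mm, 184 mm tall, black cap; origin under it. Leave alone.
- jug_b: Bystander: silver jug 55 x 95 mm, 184 mm tall, red cap; origin under it. Leave alone.
- beaker: Bystander: open glass beaker 70 mm in diameter, 85 mm tall; origin under it. Leave alone.
- spanner: Bystander: steel spanner 150 mm long lying flat. Leave alone.
There are look-alikes about, which are no part of the job. Leave any yellow look-alike of the part that bears vial_mid alone.

How it is judged:
By the outcome, as a careful person would: the job done as asked, in the order asked, and still so for the second after the job is handed in, with the robot touching nothing.
It also fails if it takes over 64 s, if anything falls off the work surface, if the arm or the gripper's body presses on something with over 40 N, if the wrist force passes 120 N, or if a joint passes its speed limit or range.

### The arm

A 6-joint arm with a two-finger parallel gripper is mounted at the origin on the work surface. World frame = base frame: x ahead of the robot, y to its left, z up, the work surface at z = 0. Lengths are in m, angles in rad, forces in N, time in s.
With the tool pointing down it reaches from about 0.275 to 0.75 m from the base axis. Payload 10.2 kg.
Tool frame: the origin (TCP) lies midway between the tips of the shut fingers; the grasp point (between the pads) lies 19 mm behind it (arm.grasp_offset is the distance from the TCP to the grasp point, in m); z points along the fingers, y is the line along which they close (so a half turn about z gives the same grasp; the last joint's range is limited). The gripper opens to 88 mm and grips with 3 to 60 N. Pads are 18 mm wide; open, the fingers measure 123 mm over their backs; the gripper's body (75 mm by 187 mm) begins 45 mm behind the grasp point.
Start: joints at [-1.501, 0.313, 1.498, -0, 1.331, -0.223], TCP at [0.152, -0.503, 0.239] pointing down, gripper open.
Joint ranges: [-2.94, 2.94], [-0.97, 2.17], [0.19, 2.56], [-1.23, 4.37], [0.02, 3.11], [-2.88, 2.88]. Speed limits (rad/s): [2.39, 2.39, 3.01, 3.14, 3.14, 3.14].

### API

Orientations are given as [roll, pitch, yaw] about the fixed x, y, z axes, in that order (R = Rz(yaw) Ry(pitch) Rx(roll)).
In Python, from workcell import arm gives the robot as it stands.
- The arm moves only by the tool servo_tool, never from a script. Its argument "targets" is a list of rows, each a list of 3 entries, a list of its own where there are three numbers: the shift along the tool's x, y, z scaled (see below), then the turn, a rotation vector about the tool's x, y, z scaled (see below), then the opening, from 0 (shut) to 1 (fully open). A call has 1 to 12 rows; each row shifts and turns the commanded pose from where the row before left it, along the tool's axes as they then stand; what a row does not reach is not made up. The controller multiplies each number of a shift by 40 mm and each number of a turn by 2 rad. A row lasts 1/12 s, in which the tool goes at most 41.7 mm and 7.16 degrees, less where a joint would pass 70% of its speed; a pose out of reach is approached as far as the arm can. A call with a number of a shift or a turn outside -1 to 1 is refused whole. A call with a gripper value outside its range is refused whole. The fingers move at their own pace and stop on an object; the grip force is fixed at half the most. Time passes only in rows, so rows that do not move let the fingers close. It gives the time, the measured TCP pose, the force, the opening and the grip force at its end, in the units of the state.
- arm.state(): the state, without advancing time (a new reading comes with each control period).
- arm.camera(name): name is "scene" or "side" or "wrist"; returns a dict with "frame" (480x640x3 uint8, red, green, blue), "fx", "fy", "cx", "cy" (pixels), "k1" (the pictures are not rectified: a ray, as slopes to the right and down, at radius r is drawn at 1 + k1 r^2 times it, then the intrinsics apply), "R" (3x3) and "t" (3): a world point X has camera coordinates R X + t. Camera axes: x right, y down, z forward; pixel columns grow to the right and rows downward; lengths in m; the calibration is good to about 2 mm. A picture is of the moment at which its call begins. There is no depth.
- arm.sign_off(): hands the job in; it is judged then, once.
The state is a dict: "time_s": time; "q": joint angles; "joint_vel": joint speeds; "tau": joint torques, N m; "eef_pos": TCP position; "eef_rot": TCP orientation; "wrist_force": force on the tool from outside, world axes, zero at the start; "torque": the same for the moment, N m; "gripper_width": opening from 0.0 (shut) to 1.0 (fully open); "gripper_force": force on a finger pad.
Only numpy, scipy, OpenCV 4.12 (cv2) and the standard library are available. Lean on these libraries where they do the work, as an engineer would, in place of code of your own. Each camera call takes 0.05 s, during which the arm holds its last target. There are 200 camera calls.

## Working session

There is one attempt and no reset: what is moved stays moved. The work goes in short steps, Python scripts to look and compute and a tool call to move; the robot and the scene stay as the last step left them, time stands still between calls to the robot, and variables do not carry over. Pictures are saved under pics/ and viewed, at most 10 in all, crops included, and the job is handed in when it is done.

Besides the shell and the picture viewer there is one more tool, called after "Emit:" as a command line: name --argument value ..., lists and objects as JSON in quotes. servo_tool: Moves the arm, as the interface text tells. Its arguments: {"type":"object","properties":{"targets":{"type":"array","items":{"type":"array"}}},"required":["targets"]}

```bash
mkdir -p pics; cat > h.py <<'E'
import numpy as np, cv2
from workcell import arm
def ray(c,u,v):
    d=cv2.undistortPoints(np.array([[[u,v]]],float),np.array([[c['fx'],0,c['cx']],[0,c['fy'],c['cy']],[0,0,1]]),np.array([c['k1'],0,0,0,0.]))[0,0]
    # drawn = s*(1+k1 r^2), same as OpenCV model
    R=np.array(c['R']);t=np.array(c['t']);o=-R.T@t;w=R.T@np.array([d[0],d[1],1.]);return o,w/np.linalg.norm(w)
def plane(c,u,v,z):
    o,w=ray(c,u,v);return o+w*(z-o[2])/w[2]
def proj(c,X):
    R=np.array(c['R']);t=np.array(c['t']);p=R@np.array(X)+t;x,y=p[0]/p[2],p[1]/p[2];s=1+c['k1']*(x*x+y*y)
    return c['fx']*x*s+c['cx'],c['fy']*y*s+c['cy']
def two(c1,p1,c2,p2):
    o1,a=ray(c1,*p1);o2,b=ray(c2,*p2);A=np.stack([a,-b],1);s=np.linalg.lstsq(A,o2-o1,rcond=None)[0]
    x1=o1+a*s[0];x2=o2+b*s[1];return (x1+x2)/2,np.linalg.norm(x1-x2)
def save(c,n):cv2.imwrite('pics/'+n,c['frame'][:,:,::-1])
E
python3 - <<'E'
from h import *
import pickle
cs={n:arm.camera(n) for n in('scene','side','wrist')}
pickle.dump(cs,open('c0.pkl','wb'))
for n in cs: save(cs[n],n+'0.png'); c=cs[n];print(n,c['fx'],c['k1'],-np.array(c['R']).T@np.array(c['t']))
s=arm.state();print(s)
E
```

```text
scene 553.056360183316 0.04250993107389865 [ 1.13595372 -0.52325849  0.97205213]
side 521.8268028782976 -0.12849313268548557 [0.35997063 0.98442165 1.02974547]
wrist 341.6455720831628 -0.06336593209930722 [ 0.22060276 -0.48175469  0.38523723]
{'time_s': 0.15, 'q': array([-1.50138181e+00,  3.13341951e-01,  1.49822667e+00,  2.22380676e-06,
        1.33094107e+00, -2.23415177e-01]), 'joint_vel': array([-0.00069859, -0.00228754, -0.00239458,  0.00018491,  0.00048477,
        0.00061108]), 'tau': array([ 1.57374641e-03, -4.02303636e+01, -2.52317315e+01,  6.94019347e-02,
        3.43752780e-02, -8.18789977e-05]), 'eef_pos': array([ 0.15151781, -0.50249417,  0.23829556]), 'eef_rot': array([-3.14069888e+00, -2.05287305e-04,  2.92829077e-01]), 'wrist_force': array([ 0.14896675, -0.41470725, -0.04213913]), 'torque': array([ 0.03897781, -0.02106036,  0.00937777]), 'gripper_force': 0.0, 'gripper_width': 0.9972120642948515}
```

View pics/scene0.png

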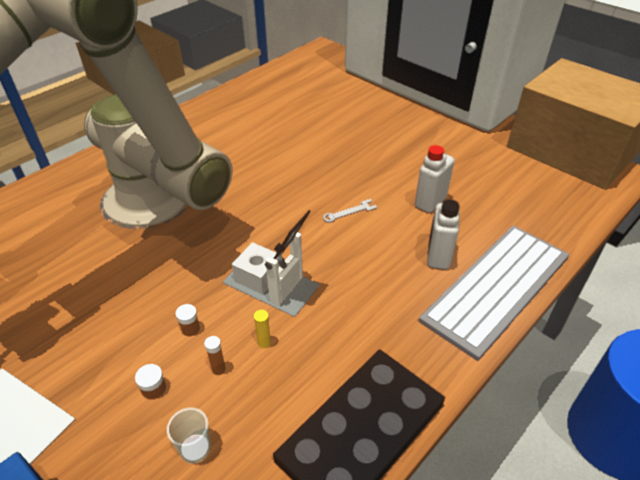

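View pics/side0.png

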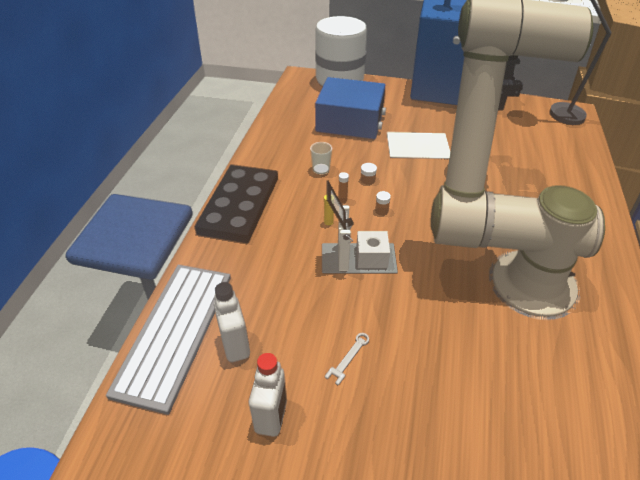

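The vial is the slender white-capped amber one: scene (215,355), side (344,186). It could be mistaken for the yellow look-alike at scene (262,328) / side (328,209), jar at scene (187,320) / side (383,203), and jar at scene (149,381) / side (369,173). The station is at scene (270,275) and side (360,250), with the guard open. Next I'll check a close crop.

```bash
python3 - <<'E'
from h import *
import pickle
cs=pickle.load(open('c0.pkl','rb'))
a=cs['scene']['frame'][200:390,190:330];b=cs['side']['frame'][160:280,310:410]
A=cv2.resize(a,None,fx=3,fy=3,interpolation=2);B=cv2.resize(b,None,fx=3.6,fy=3.6,interpolation=2)
o=np.zeros((570,420+360,3),np.uint8);o[:570,:420]=A;o[:432,420:]=B
cv2.imwrite('pics/crop1.png',o[:,:,::-1])
for n,(x0,y0,x1,y1) in {'scene':(200,330,230,380),'side':(334,168,354,205)}.items():
    c=cs[n];f=c['frame'][y0:y1,x0:x1];hsv=cv2.cvtColor(f,cv2.COLOR_RGB2HSV)
    m=((hsv[...,1]<70)&(hsv[...,2]>140)).astype(np.uint8)
    k,l,st,ce=cv2.connectedComponentsWithStats(m)
    for i in range(1,k):
        if st[i,4]>15: print(n,st[i]+[x0,y0,0,0,0],ce[i]+[x0,y0])
E
```

```text
scene [204 336  16  17 214] [211.97196262 343.80841121]
side [339 172  10  11  88] [343.20454545 176.79545455]
side [334 196   5   9  25] [335.2 201.2]
```

View pics/crop1.png

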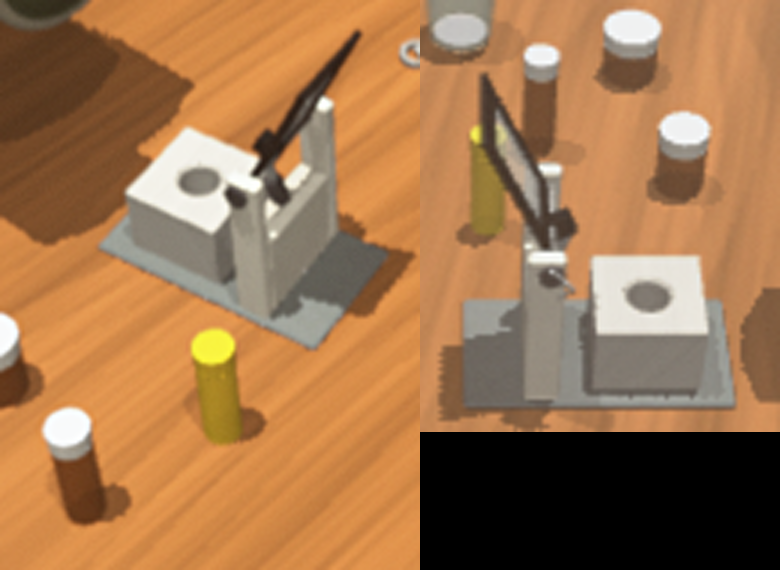

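The crop confirms the choice: brown vial with white cap at crop (75,465), and the yellow cylinder apart from it at (217,388). The bore mouth is at crop (202,180) in scene and (649,297) in side.

```bash
python3 - <<'E'
from h import *
import pickle
cs=pickle.load(open('c0.pkl','rb'));S=cs['scene'];D=cs['side']
print('cap',two(S,(212,343.8),D,(343.2,176.8)))
for n,c,p in(('S',S,(212,343.8)),('D',D,(343.2,176.8))):print(n,plane(c,*p,0.088))
sc=lambda x,y:(x/3+190,y/3+200); sd=lambda x,y:((x-420)/3.6+310,y/3.6+160)
print('bore',plane(S,*sc(202,180),.065),plane(D,*sd(649,297),.065))
P=[plane(D,*sd(*p),.006) for p in((463,408),(733,406),(720,300),(463,303))]
print('plateD',np.round(P,4)); 
Q=[plane(S,*sc(*p),.006) for p in((101,245),(315,348),(387,256))]
print('plateS',np.round(Q,4))
for a,b in((P[0],P[1]),(P[3],P[2]),(Q[1],Q[0])):print('yaw',np.arctan2(*(a-b)[1::-1]),np.linalg.norm(a-b))
print('jars',plane(S,187,312,.06),plane(D,383,198,.06),plane(S,149,374,.05),plane(S,262,316,.095))
E
```

```text
cap (array([ 0.55957128, -0.21401747,  0.08739558]), np.float64(0.00027178849472415733))
S [ 0.56010957 -0.21418776  0.088     ]
D [ 0.55934329 -0.21337344  0.088     ]
bore [0.44158407 0.00859972 0.065     ] [0.43373833 0.01331357 0.065     ]
plateD [[ 0.5532  0.0972  0.006 ]
 [ 0.3614  0.0517  0.006 ]
 [ 0.3842 -0.0551  0.006 ]
 [ 0.5767 -0.0077  0.006 ]]
plateS [[ 0.3906 -0.0569  0.006 ]
 [ 0.5826 -0.0151  0.006 ]
 [ 0.5604  0.0856  0.006 ]]
yaw 0.23280498113583994 0.1971224032971044
yaw 0.2412597241905889 0.19825898549127663
yaw 0.21474625108069262 0.19644596010606374
jars [ 0.44132742 -0.1891612   0.06      ] [ 0.43454303 -0.17762548  0.06      ] [ 0.50152277 -0.32649691  0.05      ] [ 0.58544247 -0.1066595   0.095     ]
```

Emit:
servo_tool --targets '[[[0.4, -0.13, 0], [0, 0, 0], 1], [[0.85, -0.283, 0], [0, 0, 0], 1], [[0.85, -0.283, 0], [0, 0, 0], 1], [[0.85, -0.283, 0], [0, 0, 0], 1], [[0.85, -0.283, 0], [0, 0, 0], 1], [[0.85, -0.283, 0], [0, 0, 0], 1], [[0.85, -0.283, 0], [0, 0, 0], 1], [[0.85, -0.283, 0], [0, 0, 0], 1], [[0.85, -0.283, 0], [0, 0, 0], 1], [[0.85, -0.283, 0], [0, 0, 0], 1], [[0.85, -0.283, 0], [0, 0, 0], 1], [[0.85, -0.283, 0], [0, 0, 0], 1]]'

```text
time_s: 1.15
eef_pos: [0.4887, -0.2645, 0.2386]
eef_rot: [-3.141, 0.0, 0.293]
wrist_force: [0.9, -0.5, -0.1]
gripper_width: 0.999
gripper_force: 0.0
```

Emit:
servo_tool --targets '[[[0.85, -0.283, 0], [0, 0, 0], 1], [[0.85, -0.283, 0], [0, 0, 0], 1], [[0.4, -0.13, 0], [0, 0, 0], 1], [[0, 0, 0], [0, 0, -0.0617], 1], [[0, 0, 0], [0, 0, -0.0617], 1], [[0, 0, 0], [0, 0, -0.0617], 1], [[0, 0, 0], [0, 0, -0.0617], 1], [[0, 0, 0], [0, 0, -0.0617], 1], [[0, 0, 0], [0, 0, -0.0617], 1], [[0, 0, 0], [0, 0, -0.0617], 1], [[0, 0, 0], [0, 0, -0.0617], 1], [[0, 0, 0], [0, 0, -0.0617], 1]]'

```text
time_s: 2.15
eef_pos: [0.5598, -0.2149, 0.2384]
eef_rot: [-3.141, -0.0, 1.41]
wrist_force: [0.3, -0.2, -1.1]
gripper_width: 0.998
gripper_force: 0.0
```

Emit:
servo_tool --targets '[[[0, 0, 0], [0, 0, -0.0617], 1], [[0, 0, 0], [0, 0, -0.0617], 1], [[0, 0, 0], [0, 0, -0.0617], 1], [[0, 0, 0], [0, 0, -0.0617], 1], [[0, 0, 0], [0, 0, -0.0617], 1], [[0, 0, 0], [0, 0, -0.0617], 1], [[0, 0, 0], [0, 0, -0.0617], 1], [[0, 0, 0], [0, 0, -0.0617], 1], [[0, 0, 0], [0, 0, -0.0617], 1], [[0, 0, 0], [0, 0, -0.0617], 1], [[0, 0, 0], [0, 0, -0.0617], 1], [[0, 0, 0], [0, 0, -0.0617], 1]]'

```text
time_s: 3.15
eef_pos: [0.5598, -0.2149, 0.2384]
eef_rot: [3.141, -0.001, 2.89]
wrist_force: [0.4, -0.3, 0.2]
gripper_width: 0.999
gripper_force: 0.0
```

Emit:
servo_tool --targets '[[[0, 0, 0], [0, 0, -0.0617], 1], [[0, 0, 0], [0, 0, -0.0617], 1], [[0, 0, 0], [0, 0, -0.0617], 1], [[0, 0, 0], [0, 0, -0.0617], 1], [[0, 0, 0], [0, 0, 0], 1]]'

```text
time_s: 3.57
eef_pos: [0.5598, -0.215, 0.2384]
eef_rot: [3.141, -0.0, -2.901]
wrist_force: [-0.0, 0.1, -0.0]
gripper_width: 0.999
gripper_force: 0.0
```

```bash
python3 - <<'E'
from h import *
import pickle
c=arm.camera('wrist');pickle.dump(c,open('w1.pkl','wb'));save(c,'w1.png')
s=arm.state();print(s['time_s'],s['eef_pos'],s['eef_rot'],s['q'],s['wrist_force'])
f=c['frame'];hsv=cv2.cvtColor(f,cv2.COLOR_RGB2HSV)
m=((hsv[...,1]<70)&(hsv[...,2]>140)).astype(np.uint8)
k,l,st,ce=cv2.connectedComponentsWithStats(m)
for i in range(1,k):
    if st[i,4]>100: print(st[i],ce[i],plane(c,*ce[i],.095))
print('tcp',proj(c,s['eef_pos']),'vial top exp',proj(c,[.5596,-.214,.095]))
E
```

```text
3.6167 [ 0.55979602 -0.21494127  0.23845584] [ 3.14116522e+00 -3.86771886e-04 -2.90770396e+00] [-5.61801331e-01  4.80373299e-01  1.25655355e+00  2.31392134e-05
  1.40524180e+00 -2.36649009e+00] [-0.12405754  0.04704742  0.12104562]
[   0    0  115   54 5904] [55.59180217 25.6598916 ] [ 0.44900954 -0.46176876  0.095     ]
[ 359   72   46   48 1725] [381.74028986  95.73101449] [ 0.44391251 -0.19492727  0.095     ]
[ 195  103   52   54 2170] [220.51520737 129.78387097] [ 0.50010616 -0.31572373  0.095     ]
[ 499  108  131  167 8520] [575.40798122 174.62605634] [ 0.46152176 -0.01253634  0.095     ]
[307 211  33  34 855] [323.24795322 228.36842105] [ 0.56094982 -0.21429979  0.095     ]
[593 219  34  12 163] [608.50306748 225.56441718] [0.49559546 0.03931782 0.095     ]
[481 227  36  39 896] [497.38169643 251.44196429] [ 0.54414225 -0.05553387  0.095     ]
[ 130  243   84   77 1838] [181.07616975 268.68498368] [ 0.62874317 -0.33189394  0.095     ]
[618 270  22  24 302] [631.87086093 278.32119205] [0.5374797  0.08932474 0.095     ]
tcp (np.float64(322.93260869767), np.float64(299.2738749639434)) vial top exp (np.float64(323.9481027318318), np.float64(226.99176224864343))
```

View pics/w1.png

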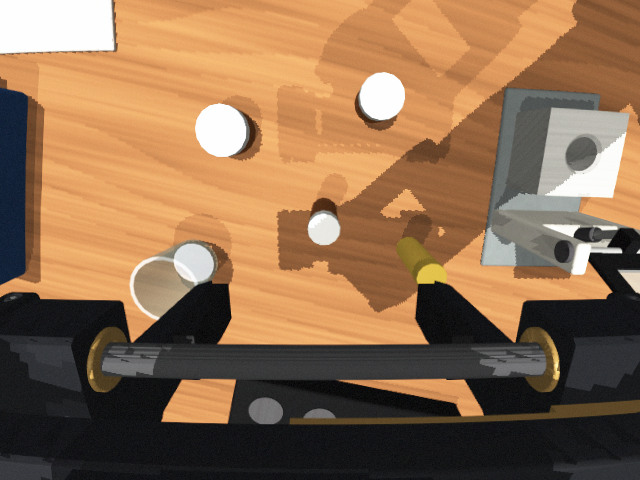

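The wrist view shows the vial cap at (323,228), centred between the fingers. The jars are at (222,130) and (381,96), the yellow cylinder at (425,262) and the beaker at (185,275), all clear of the fingers. I'll descend and grip high on the vial.

Emit:
servo_tool --targets '[[[-0.01, 0.0, 0.5], [0, 0, 0], 1], [[0, 0, 0.8], [0, 0, 0], 1], [[0, 0, 0.8], [0, 0, 0], 1], [[0, 0, 0.8], [0, 0, 0], 1], [[0, 0, 0.6], [0, 0, 0], 1], [[0, 0, 0.5], [0, 0, 0], 1], [[0, 0, 0.3], [0, 0, 0], 1], [[0, 0, 0.11], [0, 0, 0], 1], [[0, 0, 0], [0, 0, 0], 0.6], [[0, 0, 0], [0, 0, 0], 0.4], [[0, 0, 0], [0, 0, 0], 0.36], [[0, 0, 0], [0, 0, 0], 0.34]]'

```text
time_s: 4.62
eef_pos: [0.5608, -0.2152, 0.0635]
eef_rot: [-3.14, 0.001, -2.906]
wrist_force: [0.6, -0.2, 0.1]
gripper_width: 0.72
gripper_force: 0.0
```

Emit:
servo_tool --targets '[[[0, 0, 0], [0, 0, 0], 0.32], [[0, 0, 0], [0, 0, 0], 0.3], [[0, 0, 0], [0, 0, 0], 0.2], [[0, 0, 0], [0, 0, 0], 0], [[0, 0, 0], [0, 0, 0], 0]]'

```text
time_s: 5.03
eef_pos: [0.5603, -0.2149, 0.0624]
eef_rot: [-3.142, 0.0, -2.905]
wrist_force: [0.0, -0.7, -0.0]
gripper_width: 0.343
gripper_force: 0.2
```

Emit:
servo_tool --targets '[[[0, 0, 0], [0, 0, 0], 0], [[0, 0, 0], [0, 0, 0], 0], [[0, 0, 0], [0, 0, 0], 0], [[0, 0, 0], [0, 0, 0], 0]]'

```text
time_s: 5.37
eef_pos: [0.5603, -0.2149, 0.0623]
eef_rot: [3.142, -0.0, -2.905]
wrist_force: [0.2, 0.3, 0.8]
gripper_width: 0.311
gripper_force: 30.0
```

Emit:
servo_tool --targets '[[[0, 0, -0.1], [0, 0, 0], 0], [[0, 0, -0.3], [0, 0, 0], 0], [[0, 0, -0.6], [0, 0, 0], 0], [[0, 0, -0.7], [0, 0, 0], 0], [[0, 0, -0.7], [0, 0, 0], 0], [[0, 0, -0.5], [0, 0, 0], 0], [[0, 0, -0.2], [0, 0, 0], 0], [[0, 0, 0], [0, 0, 0], 0], [[0, 0, 0], [0, 0, 0], 0]]'

```text
time_s: 6.12
eef_pos: [0.56, -0.2148, 0.1858]
eef_rot: [3.141, -0.0, -2.905]
wrist_force: [0.5, -0.7, -0.6]
gripper_width: 0.311
gripper_force: 30.0
```

```bash
python3 - <<'E'
from h import *
import pickle
s=arm.state();print(s['time_s'],s['eef_pos'],s['eef_rot'],s['q'],s['wrist_force'],s['gripper_width'],s['gripper_force'])
c=pickle.load(open('w1.pkl','rb'))
# bore in w1 : dark-ish ellipse near (583,153)
f=c['frame'];g=cv2.cvtColor(f,cv2.COLOR_RGB2GRAY)[120:190,540:632];print(g[35,::4],g[::4,43])
print('bore w1',plane(c,583,153,.065))
for p in((506,87),(482,264)):print(plane(c,*p,.006))
for n in('scene','side'):
    c=arm.camera(n);pickle.dump(c,open(n+'1.pkl','wb'))
    x0,y0,x1,y1=(240,240,285,280) if n=='scene' else (355,225,395,260)
    g=c['frame'][y0:y1,x0:x1].astype(int).sum(2)/3
    b=(g<150).astype(np.uint8)
    k,l,st,ce=cv2.connectedComponentsWithStats(b)
    for i in range(1,k):
        if st[i,4]>15: print(n,st[i]+[x0,y0,0,0,0],ce[i]+[x0,y0],plane(c,*(ce[i]+[x0,y0]),.065))
E
```

```text
6.1167 [ 0.55999547 -0.21475928  0.18578141] [ 3.14104752e+00 -4.85952521e-04 -2.90546770e+00] [-5.61363255e-01  5.19389989e-01  1.33499395e+00  3.43938184e-05
  1.28793826e+00 -2.36829401e+00] [ 0.49298237 -0.73053377 -0.60636448] 0.3105427113402998 29.989215843379498
[ 89 188 189 188 189 188 183  88  86  89  86  85  91  92 191 240 252 252
 252 252 252 186 186] [185 190 186 192 148  92  95  96  89  87 111 117 116 237 252 252 251 253]
bore w1 [0.43766974 0.00913612 0.065     ]
[ 0.38727676 -0.05845149  0.006     ]
[ 0.57975183 -0.01398061  0.006     ]
scene [240 240  45  40 952] [262.63130252 258.32352941] [0.44649841 0.02033997 0.065     ]
scene [248 256  15  12 125] [254.992 260.496] [0.43885448 0.00394809 0.065     ]
side [355 225  40  35 753] [375.90571049 242.29083665] [0.42797726 0.011203   0.065     ]
side [367 237  14  11  99] [373.85858586 241.62626263] [0.43358664 0.0099591  0.065     ]
```

Emit:
servo_tool --targets '[[[0.1, 0.3, 0], [0, 0, 0], 0], [[0.25, 0.6, 0], [0, 0, 0], 0], [[0.33, 0.8, 0.1], [0, 0, 0], 0], [[0.33, 0.8, 0.2], [0, 0, 0], 0], [[0.3, 0.7, 0.2], [0, 0, 0], 0], [[0.25, 0.5, 0], [0, 0, 0], 0], [[0.12, 0.2, 0], [0, 0, 0], 0], [[0, 0, 0], [0, 0, 0], 0], [[0, 0, 0], [0, 0, 0], 0]]'

```text
time_s: 6.97
eef_pos: [0.4589, -0.0795, 0.1663]
eef_rot: [-3.141, 0.0, -2.905]
wrist_force: [-0.2, -0.4, -0.8]
gripper_width: 0.31
gripper_force: 30.0
```

```bash
python3 - <<'E'
from h import *
import pickle
s=arm.state();print(s['time_s'],s['eef_pos'],s['eef_rot'],s['q'],s['wrist_force'])
c=arm.camera('wrist');pickle.dump((c,s),open('w2.pkl','wb'));save(c,'w2.png')
print(proj(c,[.437,.009,.065]))
E
```

```text
6.9667 [ 0.45893937 -0.07947963  0.16630253] [-3.14118014e+00  2.72796002e-04 -2.90527019e+00] [-4.23757015e-01  2.58224965e-01  1.77273737e+00 -1.77040738e-04
  1.11016189e+00 -2.23079709e+00] [-0.17246022 -0.37881684 -0.77527742]
(np.float64(442.7422956538313), np.float64(239.25245310793227))
```

View pics/w2.png

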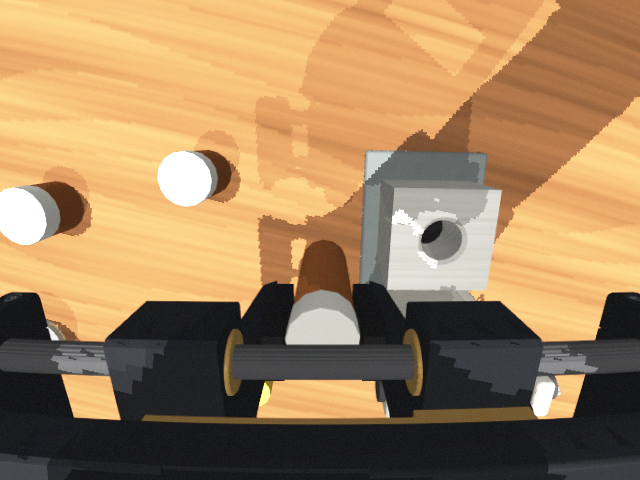

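The bore mouth appears at (442,240), as predicted. The held vial's bottom rim is at about (324,241). I'll refine both.

```bash
python3 - <<'E'
from h import *
import pickle
c,s=pickle.load(open('w2.pkl','rb'))
f=c['frame'];hsv=cv2.cvtColor(f,cv2.COLOR_RGB2HSV)
cr=f[170:300,280:510];o=cv2.resize(cr,None,fx=3.4,fy=3.4,interpolation=cv2.INTER_CUBIC)
p=np.array(s['eef_pos']);y=s['eef_rot'][2]
tx=np.array([np.cos(y),np.sin(y),0])
a=np.linspace(0,2*np.pi,48,endpoint=False)
def ring(ctr,r):return np.array([proj(c,ctr+[r*np.cos(t),r*np.sin(t),0]) for t in a])
for ctr,r in((p+[0,0,-.062],.014),(np.array([.437,.009,.065]),.019),(np.array([.437,.009,.065]),.016)):
    for u,v in ring(ctr,r): cv2.circle(o,(int((u-280+.5)*3.4),int((v-170+.5)*3.4)),1,(0,255,0),-1)
cv2.imwrite('pics/w2c.png',o[:,:,::-1])
E
```

```text
(no output)
```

View pics/w2c.png

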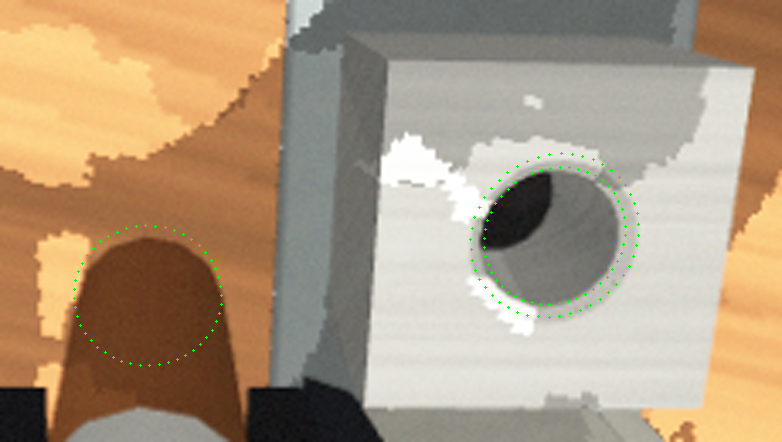

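Emit:
servo_tool --targets '[[[0.01, 0.2, 0], [0, 0, 0], 0], [[0.01, 0.5, 0], [0, 0, 0], 0], [[0.02, 0.6, 0], [0, 0, 0], 0], [[0.02, 0.5, 0.1], [0, 0, 0], 0], [[0.01, 0.3, 0.2], [0, 0, 0], 0], [[0, 0.18, 0.2], [0, 0, 0], 0], [[0, 0, 0], [0, 0, 0], 0], [[0, 0, 0], [0, 0, 0], 0], [[0, 0, 0], [0, 0, 0], 0]]'

```text
time_s: 7.77
eef_pos: [0.4348, 0.0083, 0.1463]
eef_rot: [-3.141, 0.0, -2.906]
wrist_force: [0.2, 0.0, -1.2]
gripper_width: 0.313
gripper_force: 30.0
```

```bash
python3 - <<'E'
from h import *
import pickle
s=arm.state();print(s['time_s'],s['eef_pos'],s['eef_rot'],s['wrist_force'],s['torque'])
p=np.array(s['eef_pos']);a=np.linspace(0,2*np.pi,60,endpoint=False)
tiles=[]
for n,z,w in(('scene',6,(66,62)),('side',6,(66,62)),('wrist',3,(132,124))):
    c=arm.camera(n);pickle.dump((c,s),open(n+'3.pkl','wb'))
    u,v=map(int,proj(c,[*p[:2],.085]));x0,y0=u-w[0],v-w[1]
    x0=max(x0,0);y0=max(y0,0)
    cr=c['frame'][y0:y0+2*w[1],x0:x0+2*w[0]]
    o=cv2.resize(cr,None,fx=z/2,fy=z/2,interpolation=cv2.INTER_CUBIC)
    k=z/2
    for ctr,r in((p+[0,0,-.062],.014),(np.array([*p[:2],.065]),.019)):
        for t in a:
            q=proj(c,ctr+[r*np.cos(t),r*np.sin(t),0]);cv2.circle(o,(int((q[0]-x0+.5)*k),int((q[1]-y0+.5)*k)),0,(0,255,0),-1)
    t=np.zeros((375,398,3),np.uint8);t[:min(375,o.shape[0]),:min(398,o.shape[1])]=o[:375,:398];tiles.append(t)
    print(n,x0,y0,k)
o=np.zeros((600,796,3),np.uint8)
o[:372,:398]=tiles[0][:372];o[:372,398:]=tiles[1][:372]
o[372:,:398]=tiles[2][60:288]
cv2.imwrite('pics/m3.png',o[:,:,::-1])
E
```

```text
7.7667 [0.43482944 0.00830382 0.14634991] [-3.14135381e+00  1.32998434e-04 -2.90610585e+00] [ 0.16724345  0.00678712 -1.16267114] [ 0.10350148 -0.09338553 -0.01817602]
scene 188 190 3.0
side 308 173 3.0
wrist 190 133 1.5
```

View pics/m3.png

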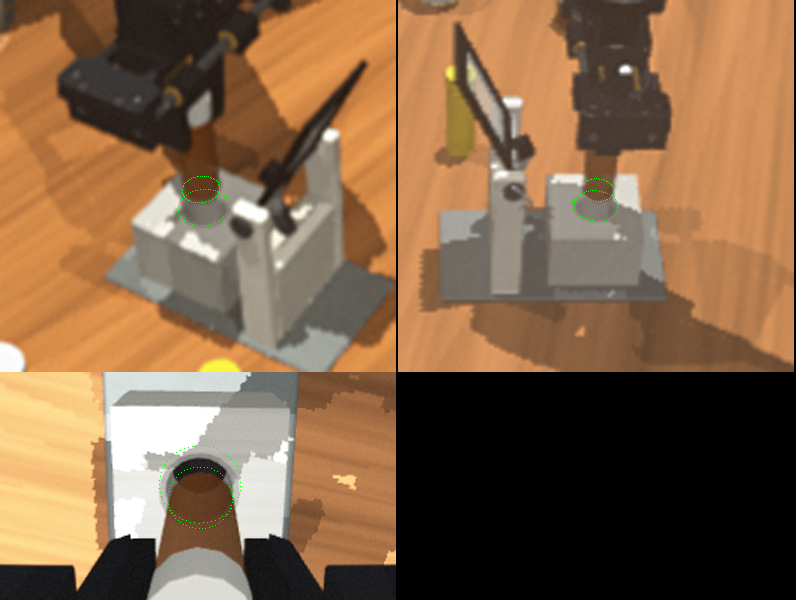

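Alignment is good: in the wrist view the vial is centred in the bore (x≈199), and the scene and side views agree within a pixel. Now I'll enter the mouth slowly.

Emit:
servo_tool --targets '[[[0, 0, 0.06], [0, 0, 0], 0], [[0, 0, 0.08], [0, 0, 0], 0], [[0, 0, 0.08], [0, 0, 0], 0], [[0, 0, 0.08], [0, 0, 0], 0], [[0, 0, 0.08], [0, 0, 0], 0], [[0, 0, 0.04], [0, 0, 0], 0], [[0, 0, 0], [0, 0, 0], 0]]'

```text
time_s: 8.5
eef_pos: [0.4342, 0.0091, 0.1291]
eef_rot: [3.141, -0.001, -2.905]
wrist_force: [0.7, 0.4, -1.0]
gripper_width: 0.307
gripper_force: 30.0
```

Emit:
servo_tool --targets '[[[0, 0, 0.04], [0, 0, 0], 0], [[0, 0, 0.04], [0, 0, 0], 0], [[0, 0, 0], [0, 0, 0], 0]]'

```text
time_s: 8.75
eef_pos: [0.4344, 0.009, 0.1262]
eef_rot: [-3.141, 0.0, -2.905]
wrist_force: [0.2, 0.4, -1.3]
gripper_width: 0.309
gripper_force: 30.0
```

Emit:
servo_tool --targets '[[[0, 0, 0.04], [0, 0, 0], 0], [[0, 0, 0.04], [0, 0, 0], 0], [[0, 0, 0], [0, 0, 0], 0]]'

```text
time_s: 9.0
eef_pos: [0.4344, 0.009, 0.1229]
eef_rot: [-3.142, -0.0, -2.905]
wrist_force: [0.8, 0.1, -1.9]
gripper_width: 0.307
gripper_force: 30.0
```

Emit:
servo_tool --targets '[[[0, 0, 0.03], [0, 0, 0], 0], [[0, 0, 0.03], [0, 0, 0], 0], [[0, 0, 0], [0, 0, 0], 0]]'

```text
time_s: 9.25
eef_pos: [0.4344, 0.009, 0.1206]
eef_rot: [-3.142, 0.0, -2.905]
wrist_force: [1.7, -0.6, -1.0]
gripper_width: 0.31
gripper_force: 30.0
```

Emit:
servo_tool --targets '[[[0, 0, 0.04], [0, 0, 0], 0], [[0, 0, 0.03], [0, 0, 0], 0], [[0, 0, 0], [0, 0, 0], 0]]'

```text
time_s: 9.5
eef_pos: [0.4343, 0.009, 0.1177]
eef_rot: [3.142, -0.0, -2.905]
wrist_force: [0.7, -0.7, -1.0]
gripper_width: 0.313
gripper_force: 30.0
```

Emit:
servo_tool --targets '[[[0, 0, 0.04], [0, 0, 0], 0], [[0, 0, 0.03], [0, 0, 0], 0], [[0, 0, 0], [0, 0, 0], 0]]'

```text
time_s: 9.75
eef_pos: [0.4343, 0.0091, 0.1149]
eef_rot: [3.141, -0.0, -2.905]
wrist_force: [0.2, -0.8, -1.0]
gripper_width: 0.308
gripper_force: 30.0
```

Emit:
servo_tool --targets '[[[0, 0, 0.04], [0, 0, 0], 0], [[0, 0, 0.05], [0, 0, 0], 0], [[0, 0, 0.05], [0, 0, 0], 0], [[0, 0, 0.03], [0, 0, 0], 0], [[0, 0, 0], [0, 0, 0], 0]]'

```text
time_s: 10.17
eef_pos: [0.4342, 0.0091, 0.108]
eef_rot: [3.141, -0.0, -2.905]
wrist_force: [0.9, -0.7, -2.4]
gripper_width: 0.31
gripper_force: 30.0
```

Emit:
servo_tool --targets '[[[0, 0, 0.04], [0, 0, 0], 0], [[0, 0, 0.05], [0, 0, 0], 0], [[0, 0, 0.05], [0, 0, 0], 0], [[0, 0, 0.04], [0, 0, 0], 0], [[0, 0, 0], [0, 0, 0], 0], [[0, 0, 0], [0, 0, 0], 0]]'

```text
time_s: 10.67
eef_pos: [0.4343, 0.0091, 0.101]
eef_rot: [3.141, -0.0, -2.905]
wrist_force: [1.4, -1.4, -1.5]
gripper_width: 0.315
gripper_force: 30.0
```

Emit:
servo_tool --targets '[[[0, 0, 0.03], [0, 0, 0], 0], [[0, 0, 0.03], [0, 0, 0], 0], [[0, 0, 0], [0, 0, 0], 0]]'

```text
time_s: 10.92
eef_pos: [0.4343, 0.009, 0.0986]
eef_rot: [3.142, -0.0, -2.905]
wrist_force: [1.4, -1.5, -1.4]
gripper_width: 0.313
gripper_force: 30.0
```

Emit:
servo_tool --targets '[[[0, 0, 0.02], [0, 0, 0], 0], [[0, 0, 0.02], [0, 0, 0], 0], [[0, 0, 0], [0, 0, 0], 0]]'

```text
time_s: 11.17
eef_pos: [0.4344, 0.009, 0.097]
eef_rot: [3.142, -0.0, -2.905]
wrist_force: [2.0, -0.4, -1.0]
gripper_width: 0.315
gripper_force: 30.0
```

Emit:
servo_tool --targets '[[[0, 0, 0.01], [0, 0, 0], 0], [[0, 0, 0.01], [0, 0, 0], 0], [[0, 0, 0], [0, 0, 0], 0]]'

```text
time_s: 11.42
eef_pos: [0.4344, 0.0091, 0.0963]
eef_rot: [-3.142, 0.0, -2.905]
wrist_force: [0.4, -0.4, -0.9]
gripper_width: 0.311
gripper_force: 30.0
```

Bottom is at about 34.0 mm with no floor contact. I'll continue in small steps, at most 1.6 mm per turn.

Emit:
servo_tool --targets '[[[0, 0, 0.02], [0, 0, 0], 0], [[0, 0, 0], [0, 0, 0], 0]]'

```text
time_s: 11.58
eef_pos: [0.4344, 0.009, 0.0954]
eef_rot: [-3.142, 0.0, -2.905]
wrist_force: [1.2, -0.4, 0.0]
gripper_width: 0.311
gripper_force: 30.0
```

Emit:
servo_tool --targets '[[[0, 0, 0.02], [0, 0, 0], 0], [[0, 0, 0], [0, 0, 0], 0]]'

```text
time_s: 11.75
eef_pos: [0.4344, 0.009, 0.0947]
eef_rot: [-3.142, 0.0, -2.905]
wrist_force: [2.2, -0.4, -0.5]
gripper_width: 0.311
gripper_force: 30.0
```

Emit:
servo_tool --targets '[[[0, 0, 0.02], [0, 0, 0], 0], [[0, 0, 0], [0, 0, 0], 0]]'

```text
time_s: 11.92
eef_pos: [0.4344, 0.009, 0.0938]
eef_rot: [-3.142, -0.0, -2.905]
wrist_force: [2.4, 0.3, -0.4]
gripper_width: 0.313
gripper_force: 30.0
```

Emit:
servo_tool --targets '[[[0, 0, 0.02], [0, 0, 0], 0], [[0, 0, 0], [0, 0, 0], 0]]'

```text
time_s: 12.08
eef_pos: [0.4344, 0.009, 0.093]
eef_rot: [-3.142, 0.0, -2.905]
wrist_force: [2.7, -0.8, -0.9]
gripper_width: 0.315
gripper_force: 30.0
```

Side force of +2.5 N in x means the vial is rubbing the bore wall, so I'll ease 0.8 mm towards +x.

Emit:
servo_tool --targets '[[[-0.01, 0, 0], [0, 0, 0], 0], [[-0.01, 0, 0], [0, 0, 0], 0], [[0, 0, 0], [0, 0, 0], 0]]'

```text
time_s: 12.33
eef_pos: [0.4349, 0.0093, 0.093]
eef_rot: [3.141, -0.001, -2.905]
wrist_force: [0.5, -1.5, -0.9]
gripper_width: 0.311
gripper_force: 30.0
```

Emit:
servo_tool --targets '[[[0, 0, 0.02], [0, 0, 0], 0], [[0, 0, 0], [0, 0, 0], 0]]'

```text
time_s: 12.5
eef_pos: [0.4349, 0.0093, 0.0921]
eef_rot: [3.141, -0.001, -2.905]
wrist_force: [-0.6, 0.8, -1.0]
gripper_width: 0.314
gripper_force: 30.0
```

Emit:
servo_tool --targets '[[[0, 0, 0.02], [0, 0, 0], 0], [[0, 0, 0], [0, 0, 0], 0]]'

```text
time_s: 12.67
eef_pos: [0.435, 0.0093, 0.0914]
eef_rot: [3.141, -0.0, -2.905]
wrist_force: [0.7, 0.2, -1.4]
gripper_width: 0.306
gripper_force: 30.0
```

Free again: bottom at about 29.1 mm, force at baseline.

Emit:
servo_tool --targets '[[[0, 0, 0.02], [0, 0, 0], 0], [[0, 0, 0], [0, 0, 0], 0]]'

```text
time_s: 12.83
eef_pos: [0.435, 0.0093, 0.0906]
eef_rot: [3.141, -0.0, -2.905]
wrist_force: [0.1, 0.4, -0.8]
gripper_width: 0.312
gripper_force: 30.0
```

Emit:
servo_tool --targets '[[[0, 0, 0.02], [0, 0, 0], 0], [[0, 0, 0], [0, 0, 0], 0]]'

```text
time_s: 13.0
eef_pos: [0.435, 0.0093, 0.0898]
eef_rot: [3.141, -0.0, -2.905]
wrist_force: [0.4, -0.3, -1.2]
gripper_width: 0.308
gripper_force: 30.0
```

Emit:
servo_tool --targets '[[[0, 0, 0.02], [0, 0, 0], 0], [[0, 0, 0], [0, 0, 0], 0]]'

```text
time_s: 13.17
eef_pos: [0.4351, 0.0093, 0.089]
eef_rot: [3.141, -0.0, -2.905]
wrist_force: [-0.6, 1.0, -1.4]
gripper_width: 0.308
gripper_force: 30.0
```

Emit:
servo_tool --targets '[[[0, 0, 0.02], [0, 0, 0], 0], [[0, 0, 0], [0, 0, 0], 0]]'

```text
time_s: 13.33
eef_pos: [0.4351, 0.0092, 0.0882]
eef_rot: [3.141, -0.0, -2.905]
wrist_force: [0.4, 0.0, -1.1]
gripper_width: 0.311
gripper_force: 30.0
```

Emit:
servo_tool --targets '[[[0, 0, 0.02], [0, 0, 0], 0], [[0, 0, 0], [0, 0, 0], 0]]'

```text
time_s: 13.5
eef_pos: [0.4351, 0.0093, 0.0874]
eef_rot: [3.142, -0.0, -2.905]
wrist_force: [-0.4, 0.2, -1.2]
gripper_width: 0.31
gripper_force: 30.0
```

Emit:
servo_tool --targets '[[[0, 0, 0.02], [0, 0, 0], 0], [[0, 0, 0], [0, 0, 0], 0]]'

```text
time_s: 13.67
eef_pos: [0.4351, 0.0093, 0.0866]
eef_rot: [3.141, -0.0, -2.905]
wrist_force: [-0.2, -1.0, -0.8]
gripper_width: 0.313
gripper_force: 30.0
```

Emit:
servo_tool --targets '[[[0, 0, 0.02], [0, 0, 0], 0], [[0, 0, 0], [0, 0, 0], 0]]'

```text
time_s: 13.83
eef_pos: [0.4351, 0.0092, 0.0858]
eef_rot: [3.142, -0.0, -2.905]
wrist_force: [-0.5, -0.1, -0.8]
gripper_width: 0.311
gripper_force: 30.0
```

Emit:
servo_tool --targets '[[[0, 0, 0.02], [0, 0, 0], 0], [[0, 0, 0], [0, 0, 0], 0]]'

```text
time_s: 14.0
eef_pos: [0.4351, 0.0093, 0.085]
eef_rot: [3.142, -0.0, -2.905]
wrist_force: [-0.7, -0.4, -1.0]
gripper_width: 0.309
gripper_force: 30.0
```

Emit:
servo_tool --targets '[[[0, 0, 0.02], [0, 0, 0], 0], [[0, 0, 0], [0, 0, 0], 0]]'

```text
time_s: 14.17
eef_pos: [0.4351, 0.0093, 0.0842]
eef_rot: [3.142, -0.0, -2.905]
wrist_force: [-0.2, -0.7, -0.8]
gripper_width: 0.309
gripper_force: 30.0
```

Emit:
servo_tool --targets '[[[0, 0, 0.02], [0, 0, 0], 0], [[0, 0, 0], [0, 0, 0], 0]]'

```text
time_s: 14.33
eef_pos: [0.4351, 0.0092, 0.0834]
eef_rot: [3.141, -0.0, -2.905]
wrist_force: [-0.4, 0.1, -1.2]
gripper_width: 0.309
gripper_force: 30.0
```

Emit:
servo_tool --targets '[[[0, 0, 0.02], [0, 0, 0], 0], [[0, 0, 0], [0, 0, 0], 0]]'

```text
time_s: 14.5
eef_pos: [0.4351, 0.0092, 0.0826]
eef_rot: [3.142, -0.0, -2.905]
wrist_force: [-0.2, -0.2, -1.7]
gripper_width: 0.309
gripper_force: 30.0
```

Emit:
servo_tool --targets '[[[0, 0, 0.02], [0, 0, 0], 0], [[0, 0, 0], [0, 0, 0], 0]]'

```text
time_s: 14.67
eef_pos: [0.4351, 0.0092, 0.0818]
eef_rot: [3.142, -0.0, -2.905]
wrist_force: [1.1, -0.8, -1.5]
gripper_width: 0.311
gripper_force: 30.0
```

Emit:
servo_tool --targets '[[[0, 0, 0.02], [0, 0, 0], 0], [[0, 0, 0], [0, 0, 0], 0]]'

```text
time_s: 14.83
eef_pos: [0.4352, 0.0092, 0.0811]
eef_rot: [-3.142, 0.0, -2.905]
wrist_force: [-0.1, 0.4, 0.1]
gripper_width: 0.309
gripper_force: 30.0
```

Emit:
servo_tool --targets '[[[0, 0, 0.02], [0, 0, 0], 0], [[0, 0, 0], [0, 0, 0], 0]]'

```text
time_s: 15.0
eef_pos: [0.4352, 0.0092, 0.0804]
eef_rot: [-3.142, 0.0, -2.905]
wrist_force: [-0.7, 0.2, 1.4]
gripper_width: 0.308
gripper_force: 30.0
```

Contact: the z force has gone from -1.2 to +1.4 N. I'll hold a moment to confirm it is steady.

Emit:
servo_tool --targets '[[[0, 0, 0], [0, 0, 0], 0]]'

```text
time_s: 15.08
eef_pos: [0.4352, 0.0092, 0.0804]
eef_rot: [-3.141, 0.0, -2.905]
wrist_force: [-0.3, 0.0, 1.6]
gripper_width: 0.31
gripper_force: 30.0
```

Emit:
servo_tool --targets '[[[0, 0, 0], [0, 0, 0], 0]]'

```text
time_s: 15.17
eef_pos: [0.4352, 0.0092, 0.0804]
eef_rot: [-3.142, 0.0, -2.905]
wrist_force: [-0.3, 0.5, 1.1]
gripper_width: 0.307
gripper_force: 30.0
```

Emit:
servo_tool --targets '[[[0, 0, 0], [0, 0, 0], 0]]'

```text
time_s: 15.25
eef_pos: [0.4352, 0.0092, 0.0804]
eef_rot: [-3.141, 0.0, -2.905]
wrist_force: [0.2, 0.3, 0.7]
gripper_width: 0.31
gripper_force: 30.0
```

Emit:
servo_tool --targets '[[[0, 0, -0.01], [0, 0, 0], 0], [[0, 0, 0], [0, 0, 0], 0], [[0, 0, 0], [0, 0, 0], 0]]'

```text
time_s: 15.5
eef_pos: [0.4351, 0.0092, 0.0807]
eef_rot: [-3.142, 0.0, -2.905]
wrist_force: [0.2, -0.1, 1.4]
gripper_width: 0.307
gripper_force: 30.0
```

Emit:
servo_tool --targets '[[[0, 0, 0], [0, 0, 0], 0.36], [[0, 0, 0], [0, 0, 0], 0.4], [[0, 0, 0], [0, 0, 0], 0.45], [[0, 0, 0], [0, 0, 0], 0.5], [[0, 0, 0], [0, 0, 0], 0.55], [[0, 0, 0], [0, 0, 0], 0.55], [[0, 0, 0], [0, 0, 0], 0.55]]'

```text
time_s: 16.08
eef_pos: [0.4351, 0.0092, 0.0807]
eef_rot: [3.142, -0.0, -2.905]
wrist_force: [-0.3, -0.3, 0.0]
gripper_width: 0.547
gripper_force: 0.0
```

```bash
python3 - <<'E'
from h import *
import pickle
s=arm.state();print(s['time_s'],s['eef_pos'],s['wrist_force'],s['gripper_width'])
tiles=[]
for n in('wrist','side'):
    c=arm.camera(n);f=c['frame']
    u,v=map(int,proj(c,[.4352,.0092,.1]))
    w=150 if n=='wrist' else 70
    x0=max(0,min(u-w,640-2*w));y0=max(0,min(v-w,480-2*w))
    tiles.append(cv2.resize(f[y0:y0+2*w,x0:x0+2*w],(390,390),interpolation=2))
cv2.imwrite('pics/rel.png',np.hstack(tiles)[:,:,::-1])
# plan for the guard: key points in world
y=.235;R=np.array([[np.cos(y),-np.sin(y)],[np.sin(y),np.cos(y)]]);o=np.array([.4350,.0090])
for q in((75,0),(123,0),(160,0),(0,0)):print(q,o+R@np.array(q)/1000)
S=pickle.load(open('c0.pkl','rb'))['scene'];print('jugs',plane(S,440,262,0),plane(S,430,205,0))
E
```

```text
16.0833 [0.43512765 0.00922732 0.08071051] [-0.26601834 -0.30186319  0.03319575] 0.5467197603803134
(75, 0) [0.50793858 0.02646322]
(123, 0) [0.55461926 0.03763969]
(160, 0) [0.59060229 0.04625488]
(0, 0) [0.435 0.009]
jugs [0.71907306 0.3422194  0.        ] [0.57982161 0.49876947 0.        ]
```

View pics/rel.png

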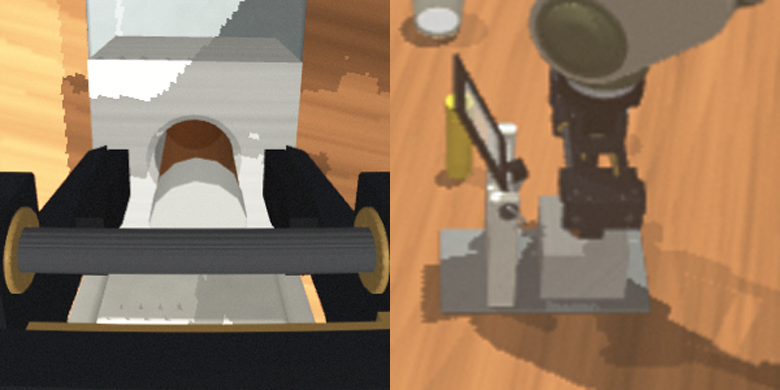

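The vial stands free and centred in the well, cap between the opened fingers in the wrist view. Next I'll lift straight up, go behind the guard and shut the fingers.

Emit:
servo_tool --targets '[[[0, 0, -0.15], [0, 0, 0], 0.55], [[0, 0, -0.25], [0, 0, 0], 0.55], [[0, 0, -0.4], [0, 0, 0], 0.55], [[0, 0, -0.7], [0, 0, 0], 0.55], [[0, 0, -0.8], [0, 0, 0], 0.55], [[0, 0, -0.8], [0, 0, 0], 0.55], [[0, 0, -0.8], [0, 0, 0], 0], [[0, 0, -0.7], [0, 0, 0], 0], [[0, 0, -0.4], [0, 0, 0], 0], [[0, 0, -0.15], [0, 0, 0], 0], [[0, 0, 0], [0, 0, 0], 0]]'

```text
time_s: 17.1
eef_pos: [0.4353, 0.0092, 0.2878]
eef_rot: [-3.141, 0.002, -2.905]
wrist_force: [0.3, 0.4, -0.3]
gripper_width: 0.192
gripper_force: 0.0
```

Emit:
servo_tool --targets '[[[-0.3, 0, 0], [0, 0, 0], 0], [[-0.6, 0, 0], [0, 0, 0], 0], [[-0.8, 0, 0], [0, 0, 0], 0], [[-0.8, 0, 0], [0, 0, 0], 0], [[-0.8, 0, 0], [0, 0, 0], 0], [[-0.5, 0, 0], [0, 0, 0], 0], [[-0.3, 0, 0], [0, 0, 0], 0], [[0, 0, 0], [0, 0, 0], 0]]'

```text
time_s: 17.77
eef_pos: [0.5955, 0.048, 0.2838]
eef_rot: [3.14, -0.004, -2.905]
wrist_force: [-0.7, 0.0, -0.1]
gripper_width: 0.002
gripper_force: 0.0
```

```bash
python3 - <<'E'
from h import *
s=arm.state();print(s['time_s'],s['eef_pos'],s['eef_rot'],s['q'],s['wrist_force'],s['gripper_width'])
tiles=[]
for n,w in(('side',75),('scene',75)):
    c=arm.camera(n);f=c['frame']
    u,v=map(int,proj(c,[.51,.03,.16]))
    tiles.append(cv2.resize(f[v-w:v+w,u-w:u+w],(390,390),interpolation=2))
    print(n,u-w,v-w,'tcp',proj(c,s['eef_pos']),'edge',proj(c,[.5546,.0376,.24]))
cv2.imwrite('pics/g1.png',np.hstack(tiles)[:,:,::-1])
E
```

```text
17.7667 [0.59548881 0.04803606 0.28384146] [ 3.14013495 -0.00356319 -2.90485867] [-1.15486859e-01  4.54496677e-01  1.17925299e+00  1.39223233e-04
  1.51169031e+00 -1.92302306e+00] [-0.65069053  0.04801431 -0.06282778] 0.002328557669636628
side 270 140 tcp (np.float64(309.44757141396246), np.float64(175.35209875561773)) edge (np.float64(327.3387025634975), np.float64(189.68649039725824))
scene 208 164 tcp (np.float64(318.39769432363187), np.float64(209.18014857565709)) edge (np.float64(299.70998090703864), np.float64(219.22742796647137))
```

View pics/g1.png

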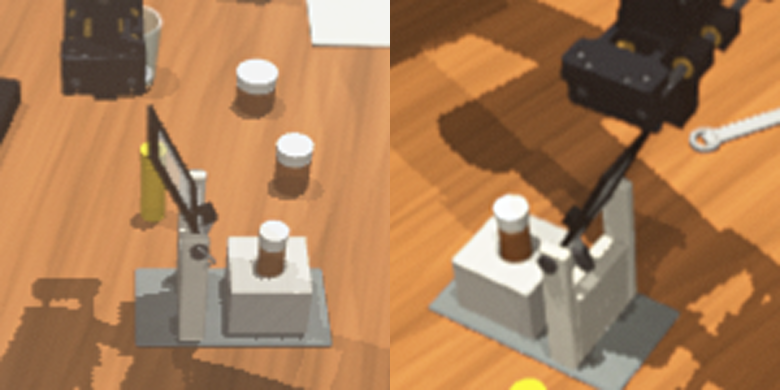

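Guard edge at side (328,181), fingertips behind it at (309,175). I'll descend behind the guard and approach it.

Emit:
servo_tool --targets '[[[0, 0, 0.3], [0, 0, 0], 0], [[0, 0, 0.6], [0, 0, 0], 0], [[0, 0, 0.6], [0, 0, 0], 0], [[0, 0, 0.35], [0, 0, 0], 0], [[0, 0, 0.1], [0, 0, 0], 0], [[0.15, 0, 0], [0, 0, 0], 0], [[0.15, 0, 0], [0, 0, 0], 0], [[0.1, 0, 0], [0, 0, 0], 0], [[0, 0, 0], [0, 0, 0], 0]]'

```text
time_s: 18.62
eef_pos: [0.5785, 0.0436, 0.2101]
eef_rot: [-3.141, 0.002, -2.906]
wrist_force: [0.4, 0.0, -0.3]
gripper_width: 0.003
gripper_force: 0.0
```

Emit:
servo_tool --targets '[[[0.06, 0, 0], [0, 0, 0], 0], [[0.06, 0, 0], [0, 0, 0], 0], [[0.06, 0, 0], [0, 0, 0], 0]]'

```text
time_s: 18.87
eef_pos: [0.5719, 0.0421, 0.2089]
eef_rot: [-3.141, 0.0, -2.905]
wrist_force: [0.1, -0.7, 0.2]
gripper_width: 0.004
gripper_force: 0.0
```

Emit:
servo_tool --targets '[[[0.06, 0, 0], [0, 0, 0], 0], [[0.06, 0, 0], [0, 0, 0], 0], [[0.06, 0, 0], [0, 0, 0], 0]]'

```text
time_s: 19.12
eef_pos: [0.5663, 0.0407, 0.2098]
eef_rot: [-3.141, 0.005, -2.906]
wrist_force: [8.4, 3.6, 4.8]
gripper_width: 0.006
gripper_force: 4.6
```

Emit:
servo_tool --targets '[[[0.04, 0, -0.02], [0, 0, 0], 0], [[0.04, 0, -0.02], [0, 0, 0], 0]]'

```text
time_s: 19.28
eef_pos: [0.5631, 0.04, 0.2113]
eef_rot: [-3.141, 0.005, -2.905]
wrist_force: [7.0, 3.3, 2.0]
gripper_width: 0.005
gripper_force: 4.0
```

Emit:
servo_tool --targets '[[[0.05, 0, -0.02], [0, 0, 0], 0], [[0.05, 0, -0.02], [0, 0, 0], 0]]'

```text
time_s: 19.45
eef_pos: [0.5592, 0.0391, 0.2129]
eef_rot: [-3.141, 0.005, -2.905]
wrist_force: [7.0, 2.8, 1.8]
gripper_width: 0.009
gripper_force: 4.0
```

Emit:
servo_tool --targets '[[[0.06, 0, -0.02], [0, 0, 0], 0], [[0.06, 0, -0.02], [0, 0, 0], 0], [[0.06, 0, -0.02], [0, 0, 0], 0], [[0.06, 0, -0.01], [0, 0, 0], 0]]'

```text
time_s: 19.78
eef_pos: [0.5499, 0.0369, 0.2159]
eef_rot: [-3.141, 0.005, -2.905]
wrist_force: [7.1, 3.1, 4.6]
gripper_width: 0.007
gripper_force: 4.2
```

Emit:
servo_tool --targets '[[[0.06, 0, -0.01], [0, 0, 0], 0], [[0.06, 0, -0.01], [0, 0, 0], 0], [[0.06, 0, -0.01], [0, 0, 0], 0], [[0.06, 0, -0.01], [0, 0, 0], 0]]'

```text
time_s: 20.12
eef_pos: [0.5405, 0.0346, 0.2175]
eef_rot: [-3.141, 0.005, -2.905]
wrist_force: [6.7, 2.5, 4.3]
gripper_width: 0.004
gripper_force: 3.1
```

Emit:
servo_tool --targets '[[[0.06, 0, 0], [0, 0, 0], 0], [[0.06, 0, 0], [0, 0, 0], 0], [[0.06, 0, 0], [0, 0, 0], 0], [[0.06, 0, 0], [0, 0, 0], 0]]'

```text
time_s: 20.45
eef_pos: [0.5311, 0.0322, 0.2174]
eef_rot: [-3.141, 0.004, -2.906]
wrist_force: [5.7, 1.7, 3.4]
gripper_width: 0.005
gripper_force: 2.8
```

Emit:
servo_tool --targets '[[[0.06, 0, 0], [0, 0, 0], 0], [[0.06, 0, 0], [0, 0, 0], 0], [[0.06, 0, 0], [0, 0, 0], 0], [[0.06, 0, 0], [0, 0, 0], 0]]'

```text
time_s: 20.78
eef_pos: [0.5217, 0.0299, 0.2174]
eef_rot: [-3.141, 0.004, -2.906]
wrist_force: [5.4, 0.8, 2.7]
gripper_width: 0.006
gripper_force: 3.2
```

Emit:
servo_tool --targets '[[[0.06, 0, 0.01], [0, 0, 0], 0], [[0.06, 0, 0.01], [0, 0, 0], 0], [[0.06, 0, 0.01], [0, 0, 0], 0], [[0.06, 0, 0.01], [0, 0, 0], 0]]'

```text
time_s: 21.12
eef_pos: [0.5126, 0.0277, 0.216]
eef_rot: [-3.14, 0.005, -2.905]
wrist_force: [5.9, 1.2, 4.9]
gripper_width: 0.003
gripper_force: 3.1
```

Emit:
servo_tool --targets '[[[0.06, 0, 0.01], [0, 0, 0], 0], [[0.06, 0, 0.01], [0, 0, 0], 0], [[0.06, 0, 0.01], [0, 0, 0], 0], [[0.06, 0, 0.015], [0, 0, 0], 0]]'

```text
time_s: 21.45
eef_pos: [0.5028, 0.0253, 0.2139]
eef_rot: [-3.141, 0.003, -2.905]
wrist_force: [4.9, 2.0, 4.6]
gripper_width: 0.005
gripper_force: 2.6
```

Emit:
servo_tool --targets '[[[0.06, 0, 0.015], [0, 0, 0], 0], [[0.06, 0, 0.015], [0, 0, 0], 0], [[0.06, 0, 0.02], [0, 0, 0], 0], [[0.06, 0, 0.02], [0, 0, 0], 0]]'

```text
time_s: 21.78
eef_pos: [0.4924, 0.023, 0.21]
eef_rot: [-3.142, -0.0, -2.905]
wrist_force: [1.3, -0.7, 4.2]
gripper_width: 0.011
gripper_force: 2.0
```

Emit:
servo_tool --targets '[[[0.06, 0, 0.02], [0, 0, 0], 0], [[0.06, 0, 0.025], [0, 0, 0], 0], [[0.06, 0, 0.025], [0, 0, 0], 0], [[0.06, 0, 0.03], [0, 0, 0], 0]]'

```text
time_s: 22.12
eef_pos: [0.4829, 0.0208, 0.2057]
eef_rot: [3.141, -0.001, -2.905]
wrist_force: [1.8, 0.9, 2.7]
gripper_width: 0.002
gripper_force: 1.2
```

Emit:
servo_tool --targets '[[[0.05, 0, 0.03], [0, 0, 0], 0], [[0.05, 0, 0.03], [0, 0, 0], 0], [[0.05, 0, 0.03], [0, 0, 0], 0], [[0.05, 0, 0.035], [0, 0, 0], 0]]'

```text
time_s: 22.45
eef_pos: [0.4752, 0.019, 0.2008]
eef_rot: [3.141, -0.001, -2.905]
wrist_force: [0.5, 0.0, 2.0]
gripper_width: 0.004
gripper_force: 0.5
```

Emit:
servo_tool --targets '[[[0.05, 0, 0.035], [0, 0, 0], 0], [[0.05, 0, 0.04], [0, 0, 0], 0], [[0.05, 0, 0.04], [0, 0, 0], 0], [[0.05, 0, 0.04], [0, 0, 0], 0]]'

```text
time_s: 22.78
eef_pos: [0.4674, 0.017, 0.1946]
eef_rot: [3.141, -0.001, -2.905]
wrist_force: [-0.1, 0.0, -1.2]
gripper_width: 0.006
gripper_force: 0.0
```

Emit:
servo_tool --targets '[[[0.04, 0, 0.04], [0, 0, 0], 0], [[0.04, 0, 0.04], [0, 0, 0], 0], [[0.04, 0, 0.04], [0, 0, 0], 0], [[0, 0, 0], [0, 0, 0], 0]]'

```text
time_s: 23.12
eef_pos: [0.4628, 0.016, 0.1898]
eef_rot: [3.141, -0.001, -2.905]
wrist_force: [-0.0, 0.2, 0.1]
gripper_width: 0.005
gripper_force: 0.0
```

Force vanished at about 0.9 rad, so the guard has snapped through. I'll retreat upward and check.

Emit:
servo_tool --targets '[[[0, 0, -0.2], [0, 0, 0], 0], [[0, 0, -0.5], [0, 0, 0], 0], [[0, 0, -0.7], [0, 0, 0], 0], [[0, 0, -0.7], [0, 0, 0], 0], [[0, 0, -0.3], [0, 0, 0], 0], [[0, 0, 0], [0, 0, 0], 0], [[0, 0, 0], [0, 0, 0], 0]]'

```text
time_s: 23.7
eef_pos: [0.4632, 0.016, 0.2863]
eef_rot: [-3.141, 0.001, -2.905]
wrist_force: [0.4, -0.8, -0.1]
gripper_width: 0.006
gripper_force: 0.0
```

```bash
python3 - <<'E'
from h import *
s=arm.state();print(s['time_s'],s['eef_pos'],s['wrist_force'],np.abs(s['joint_vel']).max())
tiles=[]
for n,w in(('side',75),('scene',75)):
    c=arm.camera(n);f=c['frame']
    u,v=map(int,proj(c,[.47,.02,.12]))
    tiles.append(cv2.resize(f[v-w:v+w,u-w:u+w],(390,390),interpolation=2))
cv2.imwrite('pics/g2.png',np.hstack(tiles)[:,:,::-1])
E
```

```text
23.7 [0.46316326 0.0160048  0.28629635] [ 0.37093801 -0.7788302  -0.07681365] 0.038475881667679915
```

View pics/g2.png

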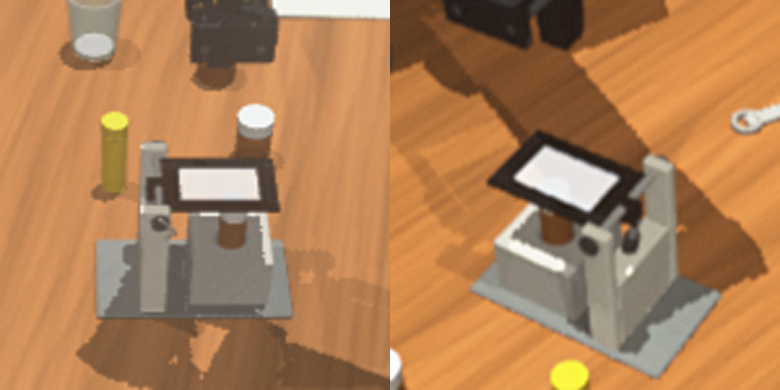

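The picture shows the guard lying level and shut over the upright vial, with the robot clear of everything.

```bash
python3 -c "
from workcell import arm
print(arm.sign_off())"
```

```text
the job is handed in; nothing more can be done
None
```

The vial was lowered until I felt the well floor (about 2.5 N) and released there. The guard was then pushed past its snap point and sprang shut over it; I handed the job in at about 24 s, with the arm clear of everything.

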